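# Unhook the empty parts bin from the bench rail

### The arm

A 7-joint arm with a two-finger parallel gripper is mounted at the origin on the work surface; the furniture and walls round the work are solid. World frame = base frame: x ahead of the robot, y to its left, z up, the work surface at z = 0. Lengths are in mm, angles in rad, forces in N, time in s.
With the tool pointing down it reaches from about 350 to 900 mm from the base axis. Payload 19.9 kg.
Tool frame: the origin (TCP) lies midway between the tips of the shut fingers; the grasp point (between the pads) lies hold_point_z behind it (hold_point_z is the distance from the TCP to the grasp point, in mm); z points along the fingers, y is the line along which they close (so a half turn about z gives the same grasp; the last joint's range is limited). The gripper opens to 94 mm and grips with 3 to 60 N. Pads are 16 mm wide; open, the fingers measure 119 mm over their backs; the gripper's body (75 mm by 177 mm) begins 78 mm behind the grasp point.
Start: joints at [1.131, 0.417, -0.01, 1.614, 0.005, 1.111, -0.053], TCP at [242.111, -576.178, 205.425] pointing down, gripper open.
Joint ranges: [-2.81, 2.81], [-0.39, 2.02], [-1.27, 1.25], [0.06, 2.57], [-1.19, 4.33], [0.19, 2], [-2.82, 2.82]. Speed limits (rad/s): [1.89, 1.89, 2.39, 2.39, 3.01, 3.01, 3.01].

### API

Orientations are given as [roll, pitch, yaw] about the fixed x, y, z axes, in that order (R = Rz(yaw) Ry(pitch) Rx(roll)).
In Python, from plant import state, snapshot, finish_job, spot_in, hold_point_z gives the robot as it stands. The module is installed in compiled form; this text tells all that it offers.
- The arm moves only by the shell command python3 -m handwheel 'ROWS' [FORCE]. ROWS is JSON, a list of rows, each an object with "hand": the closure, from 0 (fully open) to 1 (shut); "dp": the shift along the tool's x, y, z scaled (see below), a list of three; "turn": the turn about the tool's z scaled (see below). In form: [{"hand": hand, "dp": [tx, ty, tz], "turn": turn}, ...]. A call has exactly 5 rows; each row is the pose to reach, as a shift and turn from the pose commanded when the call began, along the tool's axes at that moment; what a row does not reach only later rows make up. The controller multiplies each number of a shift by 80 cm and each number of a turn by 30 degrees. A row lasts 1/8 s, in which the tool goes at most 62.5 mm and 10.7 degrees, less where a joint would pass 70% of its speed; a pose out of reach is approached as far as the arm can. A call with a number of a shift or a turn outside -1 to 1 is refused whole. A call with a gripper value outside its range is refused whole. The fingers move at their own pace and stop on an object; FORCE is the grip in N (left out, the last holds). Time passes only in rows, so rows that repeat a pose let the fingers close, or fill a call up. It gives the time, the measured TCP pose, the force, the opening and the grip force at its end, in the units of the state.
- state(): the state, without advancing time (a new reading comes with each control period).
- snapshot(name): name is "side" or "top" or "wrist"; returns a dict with "image" (480x640x3 uint8, red, green, blue), "intrinsics" (3x3 intrinsics, pixels), "pose" (4x4, takes a point from camera to world coordinates). Camera axes: x right, y up, looking along -z (the intrinsics and any distortion apply to the point x, -y, -z); pixel columns grow to the right and rows downward; lengths in mm; the calibration is good to about 2 mm. A picture is of the moment at which its call begins. There is no depth.
- finish_job(): hands the job in; it is judged then, once.
Trained networks look in a picture, given as the dict that the camera call returned (one of the last four; its "shot" number tells which), for a name from the list of things; names that differ only in an ending like _2 or _b are one class to them, and where a whole thing is asked for, a point or a joint stands for the part that bears it (a point fixed in the world has none). Each returns a list of dicts, best first, with "conf" (0 to 1); they miss things now and then, are a little off and sometimes report something else, mostly with a low value. They report only what shows in the picture. A call takes as long as a camera call.
- spot_in(label, picture): "centre" ([column, row] in pixels, amid what is visible of it).
The state is a dict: "time": time; "qpos": joint angles; "dq": joint speeds; "joint_torque": joint torques, N m; "position": TCP position; "orientation": TCP orientation; "ft_force": force on the tool from outside, world axes, zero at the start; "wrist_torque": the same for the moment, N m; "width": opening from 0.0 (shut) to 1.0 (fully open); "gripper_force": force on a finger pad.
Only numpy, scipy, OpenCV 4.12 (cv2) and the standard library are available. Lean on these libraries where they do the work, as an engineer would, in place of code of your own. Each camera call takes 0.05 s, during which the arm holds its last target. There are 200 camera calls.

### The job

One of the three parts bins hanging on the bench rail is empty. Unhook it: tip its front up by the pull tab until the tongue at its lower back has swung out from under the rail, then lift its lip off the rail's top edge. Set it down gently, upright and flat, inside the low steel tray on the bench, let go, and leave the two full bins hanging as they are.

Things in the scene. Friction and masses are not known exactly. Their poses are not given: they have to be found in the camera images.
- empty_bin: The empty bin: open-topped white plastic box 95 (x) x 70 (y) x 56 mm, 3 mm walls, front wall 34 mm high, 0.1 to 0.2 kg, loose, in any of the three places on the rail. Origin: centre of its underside; x to its back (rail side), z up. It hangs level by its weight, unlatched. Tipped front-up 22 degrees or more about the rail's top edge, its tongue is clear; a 15 mm lift then frees the lip.
- tab (a point): Where to take the empty bin: on its pull tab, a solid flat bar 36 mm wide (y), 14 mm thick (bin z 20 to 34 mm), standing 42 mm out of the middle of the front wall. The point is at mid width and thickness, 26 mm out from the front wall: bin x -73.5, y 0, z 27 mm. Axes as the bin's. Take it across its width; free air beside and below.
- lip (a point): On the empty bin's lip: middle of the underside of the 4 mm strip, 60 mm wide, that lies on the rail's top edge (bin x 58.8, y 0, z 56 mm). Axes as the bin's. Behind the rail a 4 mm nib reaches 12 mm down from the strip; the throat from back wall (bin x 47.5 mm) to nib (63 mm) is 15.5 mm, over the 8 mm rail.
- tongue (a point): Tip of the empty bin's tongue, a 6 mm thick, 50 mm wide shelf out of the lower back (bin z 6 to 12 mm) to bin x 66.5 mm; this point at y 0, z 12 mm. Axes as the bin's. It lies under the rail, 4 mm below the lower edge, so the level bin can rise only 4 mm. A spacer pad above it (to bin x 54.7 mm) rests on the rail's front.
- full_bin_1: Same shape, size and axes as the empty bin, but heaped with dark rubber stoppers, 0.3 kg, loose; hangs on the same rail and must stay there.
- full_bin_2: Same shape, size and axes as the empty bin, but heaped with light grey plastic stoppers, 0.3 kg, loose; hangs on the same rail and must stay there.
- rail_stand: Fixed bench stand with the rail: an aluminium flat bar 272 (y) x 8 (x 0 to 8) x 40 mm (z 96 to 136) between two end plates 141 mm high, on a 5 mm base sheet (x -100 to 30, y +-150 mm). Origin: on the bench under the middle of the bar's front face; x to the back. Bins hang on the -x side, undersides at z 80 mm, at y -88, 0 and 88 mm, gaps 18 mm.
- rail_top (a point): Middle of the rail's top edge, 136 mm above the bench. Axes as the stand's.
- tray: Low fixed steel tray, 230 (x) x 170 (y) mm outside, walls 4 mm thick and 13 mm high in all, floor 4 mm above the bench. Origin: centre of its underside, z up.

How it is judged:
By the outcome, as a careful person would: the job done as asked, in the order asked, and still so for the second after the job is handed in, with the robot touching nothing.
It also fails if it takes over 42 s, if anything falls off the work surface, if the arm or the gripper's body presses on something with over 40 N, if the wrist force passes 120 N, or if a joint passes its speed limit or range.

## Working session

There is one attempt and no reset: what is moved stays moved. The work goes in short steps, Python scripts to look and compute and a shell command to move; the robot and the scene stay as the last step left them, time stands still between calls to the robot, and variables do not carry over. Pictures are saved under pics/ and viewed, at most 10 in all, crops included, and the job is handed in when it is done.

```bash
mkdir -p pics
python3 - <<'E'
from plant import *
import cv2,numpy as np
print(state(),hold_point_z)
for n in ["side","top"]:
    s=snapshot(n); cv2.imwrite(f"pics/{n}0.png",s["image"][:,:,::-1])
    print(n,s["intrinsics"].tolist(),np.round(s["pose"],3).tolist(),[k for k in s])
    for l in ["empty_bin","tab","lip","tongue","full_bin_1","full_bin_2","rail_top","rail_stand","tray"]:
        print(l,[(np.round(d["centre"],1).tolist(),round(d["conf"],2)) for d in spot_in(l,s)][:4])
E
```

```text
{'time': 0.0, 'qpos': array([ 1.13147307,  0.41796819, -0.01029038,  1.61416142,  0.00470444,
        1.11071861, -0.053026  ]), 'dq': array([ 0.00074549, -0.00094858, -0.00126128, -0.00058932,  0.00105612,
        0.00043027,  0.00119229]), 'joint_torque': array([ 1.10827030e-03, -8.51241302e+01,  6.39442876e-01, -4.25992405e+01,
       -4.87882644e-02,  1.85885135e-02,  1.87585274e-04]), 'position': array([ 241.96565823, -575.85070795,  204.83432653]), 'orientation': array([-3.14036469e+00,  1.01066394e-04,  3.97795945e-01]), 'ft_force': array([ 0.1210441 ,  1.05958896, -0.92817428]), 'wrist_torque': array([ 0.06382825, -0.06695888, -0.05100288]), 'gripper_force': 0.0, 'width': 1.000352327994539} 18.8
side [[466.18860597284646, 0.0, 320.41815950363406], [0.0, 466.18860597284646, 237.1076441508562], [0.0, 0.0, 1.0]] [[0.994, 0.077, -0.073, 504.088], [-0.105, 0.645, -0.757, -588.45], [-0.011, 0.76, 0.649, 657.805], [0.0, 0.0, 0.0, 1.0]] ['image', 'intrinsics', 'pose', 'shot']
empty_bin [([304.9, 238.8], 0.98)]
tab [([310.8, 241.4], 0.6)]
lip [([305.1, 241.3], 0.55)]
tongue [([306.4, 
[... 247 characters left out ...]
tand [([361.3, 362.7], 0.89)]
tray [([273.4, 215.7], 0.6)]
top [[547.3738347136238, 0.0, 311.3251187744647], [0.0, 547.3738347136238, 246.8563639407566], [0.0, 0.0, 1.0]] [[0.153, 0.966, -0.208, 357.749], [-0.988, 0.151, -0.028, 31.685], [0.005, 0.21, 0.978, 1112.149], [0.0, 0.0, 0.0, 1.0]] ['image', 'intrinsics', 'pose', 'shot']
empty_bin [([325.3, 259.3], 0.88), ([418.3, 261.2], 0.47)]
tab [([324.4, 260.5], 0.71)]
lip [([323.0, 259.7], 0.79)]
tongue [([325.1, 257.6], 0.58)]
full_bin_1 [([416.2, 260.3], 0.79), ([367.7, 257.4], 0.76)]
full_bin_2 [([416.2, 260.3], 0.79), ([367.7, 257.4], 0.76)]
rail_top [([344.2, 258.0], 0.91)]
rail_stand [([344.5, 253.3], 0.96)]
tray [([219.2, 268.1], 0.71)]
```

View pics/side0.png

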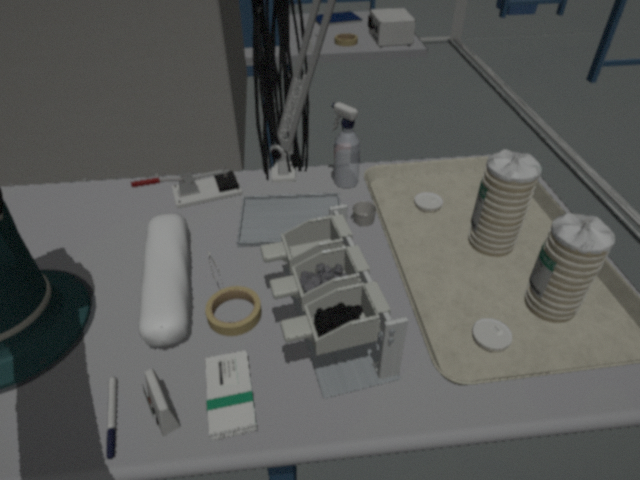

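View pics/top0.png

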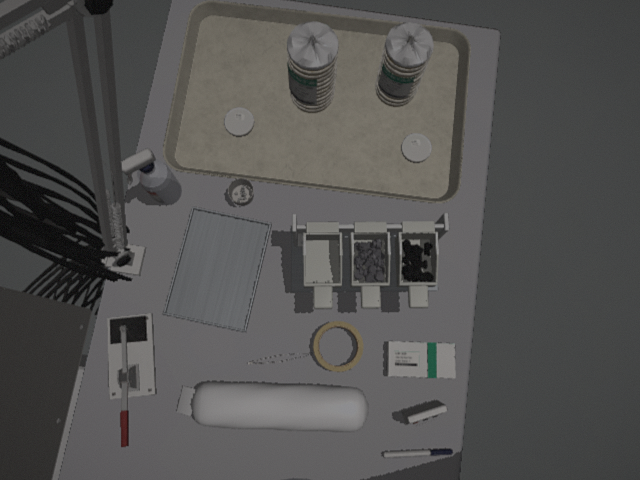

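The empty bin is the +y one, at about (323,260) in the top view. Its tab points toward the robot at about (322,297). The tray is to its left, at about (218,268). I'll enlarge crops to get exact corners.

Run:
```python
import cv2,numpy as np
for n,(x0,y0,w,h),s in [("top",(155,195,300,130),2.6),("side",(230,180,190,220),2.7)]:
    im=cv2.imread(f"pics/{n}0.png")[y0:y0+h,x0:x0+w]
    im=(255*(im/255.)**.6).astype(np.uint8)
    im=cv2.resize(im,None,fx=s,fy=s,interpolation=cv2.INTER_CUBIC)
    for k in range(0,w,20): cv2.putText(im,str(x0+k),(int(k*s),8),0,.3,(0,255,255)); cv2.line(im,(int(k*s),10),(int(k*s),14),(0,255,255))
    for k in range(20,h,20): cv2.putText(im,str(y0+k),(0,int(k*s)),0,.3,(0,255,255)); 
    cv2.imwrite(f"pics/{n}0c.png",im)
```

```text
(no output)
```

View pics/top0c.png

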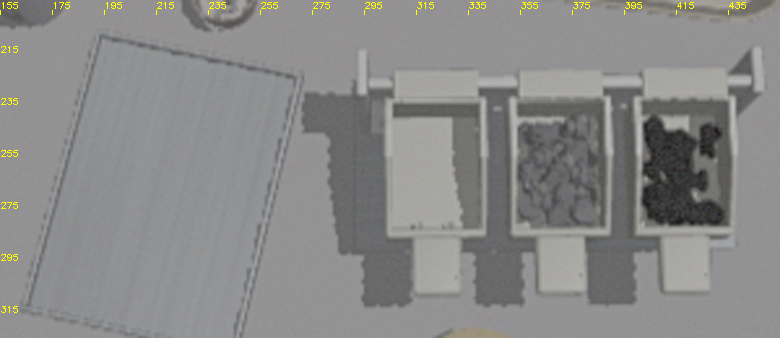

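View pics/side0c.png

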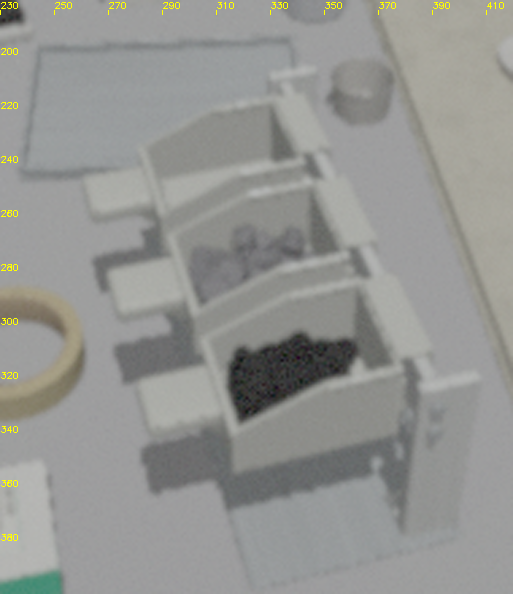

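```bash
cat > geo.py <<'E'
import numpy as np
from scipy.optimize import least_squares
K={"top":(547.374,311.325,246.856),"side":(466.189,320.418,237.108)}
import numpy as np
def proj(s,P):
    T=np.linalg.inv(s["pose"]); k=s["intrinsics"]
    c=np.c_[P,np.ones(len(P))]@T.T
    return np.c_[k[0,0]*c[:,0]/-c[:,2]+k[0,2],k[1,1]*-c[:,1]/-c[:,2]+k[1,2]]
def W(p,L):
    c,s=np.cos(p[2]),np.sin(p[2]);L=np.asarray(L,float)
    return np.c_[p[0]+c*L[:,0]-s*L[:,1],p[1]+s*L[:,0]+c*L[:,1],L[:,2]+(p[3] if len(p)>3 else 0)]
E
python3 - <<'E'
from geo import *
from plant import *
t=snapshot("top");s=snapshot("side")
def T(a): return (np.array(a,float)+.5)/2.6-.5+[155,195]
def S(a): return (np.array(a,float)+.5)/2.7-.5+[230,180]
Lt=[(-144.2,y,114) for y in (106,70,18,-18,-70,-106)]+[(12.3,y,140) for y in (118,58,30,-30,-58,-118)]
pt=T([(414.5,291),(460,293),(537,291),(585,292),(661,290.5),(709,292),(396,71),(478,71),(520,71),(602,71),(645,69),(727,69)])
Ls=[(-144.2,y,114) for y in (106,18,-70)]; ps=S([(83,176),(108,275),(139,380)])
f1=lambda p:(proj(t,W(p,Lt))-pt).ravel()
f2=lambda p:(proj(s,W(p,Ls))-ps).ravel()
r=least_squares(lambda p:np.r_[f1(p),f2(p)],[500,0,0],x_scale=[1,1,.01],loss="soft_l1")
print("stand",r.x,np.round(f1(r.x).reshape(-1,2),1).tolist(),np.round(f2(r.x).reshape(-1,2),1).tolist())
r1=least_squares(f1,[500,0,0],x_scale=[1,1,.01]);print("toponly",r1.x)
p=r.x
print("tab",W(p,[(-128.2,88,107)]))
Lr=[(115,85,13),(115,-85,13),(-115,-85,13),(-115,85,13)]
pr=np.vstack([T([(99,34),(301,76)]),[(247,331)],T([(22,309)])])
g=lambda p:(proj(t,W(p,Lr))-pr).ravel()
q=least_squares(g,[450,200,0],x_scale=[1,1,.01]).x
print("tray",q,np.round(g(q),1).tolist())
print("side tray px",proj(s,W(q,Lr)).round(0).tolist())
E
```

```text
stand [ 6.17505325e+02 -4.25311139e+01  1.59170769e-01] [[-1.0, 1.4], [1.3, 0.5], [0.2, 1.2], [1.5, 0.7], [0.7, 1.1], [2.0, 0.4], [-0.8, -0.8], [0.3, -0.9], [-0.6, -1.0], [0.5, -1.1], [-0.8, -0.4], [0.3, -0.5]] [[0.4, -0.8], [0.2, -3.2], [-0.6, -1.4]]
toponly [ 6.17621629e+02 -4.23301591e+01  1.53242771e-01]
tab [[476.97793733  24.03684546 107.        ]]
tray [ 5.19724391e+02  2.42813492e+02 -5.22799444e-02] [-0.7, -1.4, 1.2, -1.3, -0.7, 1.3, 0.2, 1.2]
side tray px [[339.0, 193.0], [346.0, 239.0], [237.0, 243.0], [243.0, 196.0]]
```

```bash
python3 -m handwheel '[{"hand":0.2,"dp":[0.04,-0.04,-0.02],"turn":0.1},{"hand":0.2,"dp":[0.09,-0.09,-0.04],"turn":0.2},{"hand":0.2,"dp":[0.14,-0.145,-0.056],"turn":0.3},{"hand":0.2,"dp":[0.19,-0.2,-0.056],"turn":0.4},{"hand":0.2,"dp":[0.24,-0.25,-0.056],"turn":0.464}]' 10
```

```text
time: 1.72
position: [342.1, -315.5, 250.6]
orientation: [3.141, -0.0, 0.154]
ft_force: [0.5, 0.1, -0.8]
width: 0.801
gripper_force: 0.0
```

```bash
python3 -m handwheel '[{"hand":0.4,"dp":[0.03,-0.06,0],"turn":0},{"hand":0.4,"dp":[0.06,-0.125,0],"turn":0},{"hand":0.4,"dp":[0.09,-0.19,0],"turn":0},{"hand":0.4,"dp":[0.12,-0.255,0],"turn":0},{"hand":0.4,"dp":[0.14,-0.32,0],"turn":0}]'
python3 - <<'E'
from plant import *
import numpy as np,cv2
s=snapshot("wrist");cv2.imwrite("pics/w1.png",s["image"][:,:,::-1])
st=state();print(st["position"],st["orientation"],s["pose"].round(3).tolist(),s["intrinsics"].tolist())
for l in ["empty_bin","tab","tray"]:print(l,spot_in(l,s))
E
```

```text
time: 2.35
position: [413.2, -45.3, 250.5]
orientation: [3.141, -0.001, 0.155]
ft_force: [1.3, -0.7, -0.4]
width: 0.604
gripper_force: 0.0
[413.63962449 -39.1749664  250.71780168] [-3.14097268e+00 -1.31609899e-03  1.61122582e-01] [[0.155, 0.95, 0.27, 492.827], [-0.988, 0.149, 0.043, -32.659], [0.0, -0.273, 0.962, 429.931], [0.0, 0.0, 0.0, 1.0]] [[386.51252109390055, 0.0, 317.75205432210447], [0.0, 386.51252109390055, 238.91361572597327], [0.0, 0.0, 1.0]]
empty_bin [{'centre': [239.9, 64.1], 'conf': 0.88}]
tab [{'centre': [239.6, 60.0], 'conf': 0.81}]
tray [{'centre': [70.5, 86.1], 'conf': 0.74}, {'centre': [236.5, 59.5], 'conf': 0.21}]
```

View pics/w1.png

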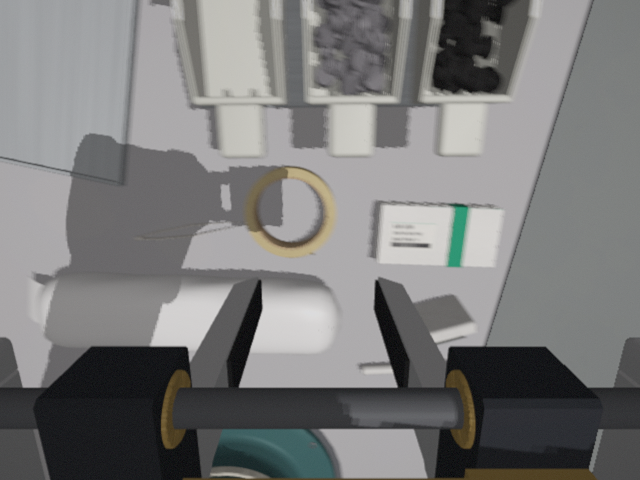

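```bash
cat >> geo.py <<'E'
def back(s,uv,z):
    k=s["intrinsics"];P=s["pose"];o=[]
    for u,v in uv:
        d=P[:3,:3]@[(u-k[0,2])/k[0,0],-(v-k[1,2])/k[1,1],-1]
        o.append(P[:3,3]+d*(z-P[2,3])/d[2])
    return np.array(o)
E
python3 - <<'E'
from geo import *
P=np.array([[0.155, 0.95, 0.27, 492.827], [-0.988, 0.149, 0.043, -32.659], [0.0, -0.273, 0.962, 429.931], [0.0, 0.0, 0.0, 1.0]])
s=dict(pose=P,intrinsics=np.array([[386.51,0,317.75],[0,386.51,238.91],[0,0,1]]))
b=back(s,[(219.5,155.5),(265,155),(330,155.5),(374,155.5),(439,156),(484,155.5)],114)
print(b.round(1)); m=(b[0::2]+b[1::2])/2; print(m.round(1),np.diff(m,axis=0))
c=back(s,[(217,104.5),(283,104.5),(304,103.5),(424,103.5)],114);print("frontwall",c.round(1))
yaw=.155;x=np.array([np.cos(yaw),np.sin(yaw),0]);print("tab pt",m[0]+16*x)
print("tray corner",back(s,[(126,185)],13))
print(back(s,[(239.6,60.0)],114))
E
python3 -c "
from plant import *;s=state();print(s['position'],s['orientation'])"
```

```text
[[ 460.5   41.7  114. ]
 [ 466.6    5.8  114. ]
 [ 474.2  -45.7  114. ]
 [ 479.7  -80.5  114. ]
 [ 487.4 -132.   114. ]
 [ 493.3 -167.5  114. ]]
[[ 463.5   23.7  114. ]
 [ 477.   -63.1  114. ]
 [ 490.4 -149.8  114. ]] [[ 13.42534574 -86.83997129   0.        ]
 [ 13.397922   -86.66604203   0.        ]]
frontwall [[ 498.8   47.   114. ]
 [ 506.7   -3.5  114. ]
 [ 509.9  -19.4  114. ]
 [ 524.3 -111.   114. ]]
tab pt [479.34941897  26.20169223 114.        ]
tray corner [[403.44749585 162.42255174  13.        ]]
[[533.00212447  32.86803991 114.        ]]
[412.87621445 -46.8362206  250.3790149 ] [ 3.14132666e+00 -1.73067637e-04  1.56492883e-01]
```

```bash
python3 -m handwheel '[{"hand":0.4,"dp":[0.05,-0.04,0],"turn":0},{"hand":0.4,"dp":[0.096,-0.0765,0],"turn":0},{"hand":0.4,"dp":[0.096,-0.0765,0.06],"turn":0},{"hand":0.4,"dp":[0.096,-0.0765,0.12],"turn":0},{"hand":0.4,"dp":[0.096,-0.0765,0.12],"turn":0}]'
python3 - <<'E'
from plant import *
import numpy as np,cv2
s=snapshot("wrist");cv2.imwrite("pics/w2.png",s["image"][:,:,::-1]);s2=snapshot("side")
im=cv2.resize(s2["image"][150:400,220:420,::-1],None,fx=2.4,fy=2.4,interpolation=cv2.INTER_CUBIC)
a=cv2.resize(s["image"][:,:,::-1],(320,240));c=np.zeros((600,800,3),np.uint8);c[:,320:]=im[:600,:480];c[:240,:320]=a;cv2.imwrite("pics/w2c.png",c)
st=state();print(st["position"],st["orientation"],s["pose"].round(3).tolist())
E
```

```text
time: 3.18
position: [477.5, 23.8, 152.1]
orientation: [-3.141, 0.005, 0.153]
ft_force: [0.8, -0.3, 1.3]
width: 0.599
gripper_force: 0.0
[479.81844967  24.40069161 155.47560099] [ 3.14156590e+00 -3.71723957e-04  1.53689555e-01] [[0.153, 0.949, 0.276, 558.325], [-0.988, 0.147, 0.042, 36.249], [-0.001, -0.279, 0.96, 330.976], [0.0, 0.0, 0.0, 1.0]]
```

View pics/w2c.png

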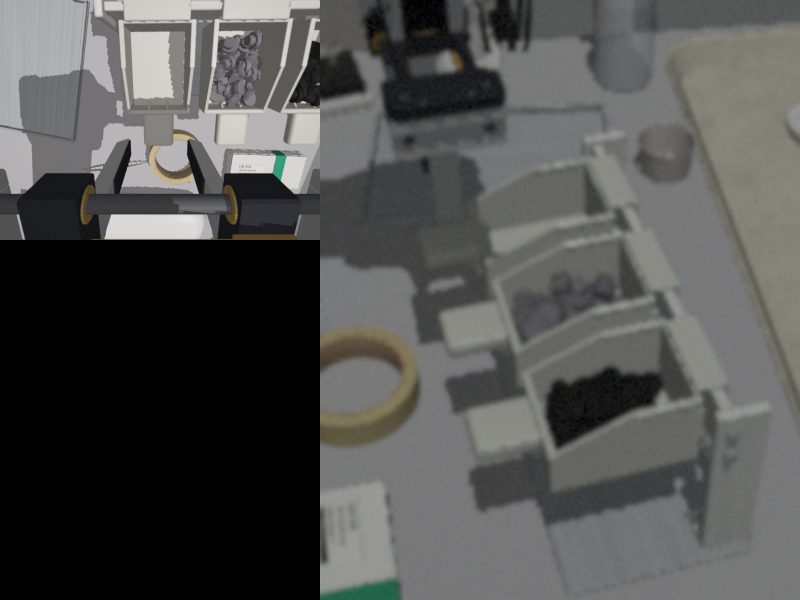

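```bash
python3 -m handwheel '[{"hand":0.4,"dp":[0,0,0.04],"turn":0},{"hand":0.4,"dp":[0,0,0.082],"turn":0},{"hand":0.4,"dp":[0,0,0.082],"turn":0},{"hand":0.6,"dp":[0,0,0.082],"turn":0},{"hand":1,"dp":[0,0,0.082],"turn":0}]' 8
python3 -m handwheel '[{"hand":1,"dp":[0,0,0],"turn":0},{"hand":1,"dp":[0,0,0],"turn":0},{"hand":1,"dp":[0,0,0],"turn":0},{"hand":1,"dp":[0,0,0],"turn":0},{"hand":1,"dp":[0,0,0],"turn":0}]'
```

```text
time: 3.9
position: [480.3, 25.0, 90.3]
orientation: [3.141, -0.002, 0.154]
ft_force: [-0.3, 0.2, 1.3]
width: 0.423
gripper_force: 0.0
time: 4.53
position: [480.1, 24.9, 89.5]
orientation: [3.141, -0.002, 0.155]
ft_force: [-0.0, -2.0, 9.3]
width: 0.382
gripper_force: 8.0
```

```bash
python3 -m handwheel '[{"hand":1,"dp":[0,0,-0.007],"turn":0},{"hand":1,"dp":[0,0,-0.015],"turn":0},{"hand":1,"dp":[0.001,0,-0.023],"turn":0},{"hand":1,"dp":[0.001,0,-0.03],"turn":0},{"hand":1,"dp":[0.0015,0,-0.037],"turn":0}]' 6
python3 - <<'E'
from plant import *
import cv2
st=state();print(st["position"],st["ft_force"],st["wrist_torque"],st["width"])
s=snapshot("side");cv2.imwrite("pics/t1.png",cv2.resize(s["image"][150:400,220:480,::-1],None,fx=2.3,fy=2.3,interpolation=cv2.INTER_CUBIC))
E
```

```text
time: 5.15
position: [480.4, 25.3, 118.6]
orientation: [-3.142, 0.0, 0.155]
ft_force: [-0.8, -0.8, -0.9]
width: 0.383
gripper_force: 6.0
[480.39064513  25.27747691 118.6250008 ] [-0.81196403 -0.76409084 -0.87053428] [-0.01576338  0.10336593  0.03179442] 0.3829753910686943
```

View pics/t1.png

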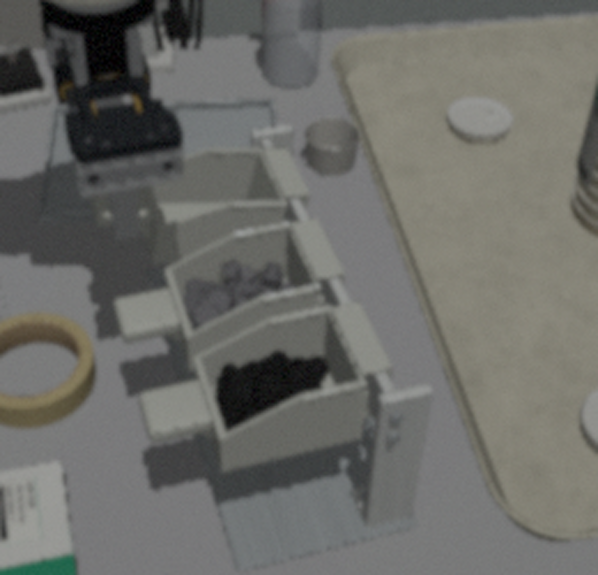

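The bin is tipping about its lip, with the lip still on the rail. I'll continue to about 27°.

```bash
python3 -m handwheel '[{"hand":1,"dp":[0.001,0,-0.008],"turn":0},{"hand":1,"dp":[0.0025,0,-0.016],"turn":0},{"hand":1,"dp":[0.004,0,-0.025],"turn":0},{"hand":1,"dp":[0.006,0,-0.034],"turn":0},{"hand":1,"dp":[0.0075,0,-0.042],"turn":0}]' 6
python3 -m handwheel '[{"hand":1,"dp":[0,0,0],"turn":0},{"hand":1,"dp":[0,0,0],"turn":0},{"hand":1,"dp":[0,0,0],"turn":0},{"hand":1,"dp":[0,0,0],"turn":0},{"hand":1,"dp":[0,0,0],"turn":0}]' 60
python3 - <<'E'
from plant import *
import cv2
s=snapshot("side");cv2.imwrite("pics/t2.png",cv2.resize(s["image"][150:400,220:480,::-1],None,fx=2.3,fy=2.3,interpolation=cv2.INTER_CUBIC))
E
```

```text
time: 5.82
position: [486.6, 26.3, 152.4]
orientation: [-3.142, -0.0, 0.155]
ft_force: [2.2, 0.4, -2.7]
width: 0.382
gripper_force: 6.0
time: 6.45
position: [486.4, 26.2, 151.8]
orientation: [-3.141, -0.0, 0.155]
ft_force: [2.0, -0.6, -0.5]
width: 0.376
gripper_force: 60.0
```

View pics/t2.png

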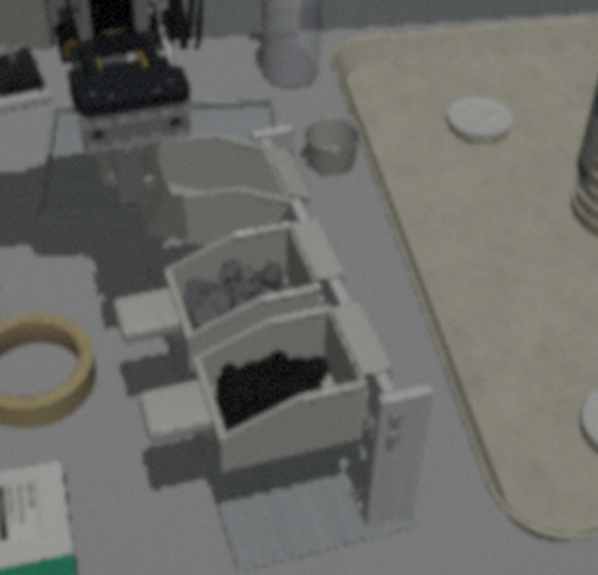

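```bash
python3 -m handwheel '[{"hand":1,"dp":[0,0,-0.006],"turn":0},{"hand":1,"dp":[0,0,-0.013],"turn":0},{"hand":1,"dp":[0,0,-0.02],"turn":0},{"hand":1,"dp":[0,0,-0.028],"turn":0},{"hand":1,"dp":[0,0,-0.036],"turn":0}]' 60
python3 - <<'E'
from plant import *
import cv2
s=snapshot("side");cv2.imwrite("pics/t3.png",cv2.resize(s["image"][130:380,220:480,::-1],None,fx=2.3,fy=2.3,interpolation=cv2.INTER_CUBIC))
E
```

```text
time: 7.12
position: [486.1, 26.2, 181.0]
orientation: [-3.142, 0.001, 0.155]
ft_force: [0.5, 0.6, -1.5]
width: 0.377
gripper_force: 60.0
```

View pics/t3.png

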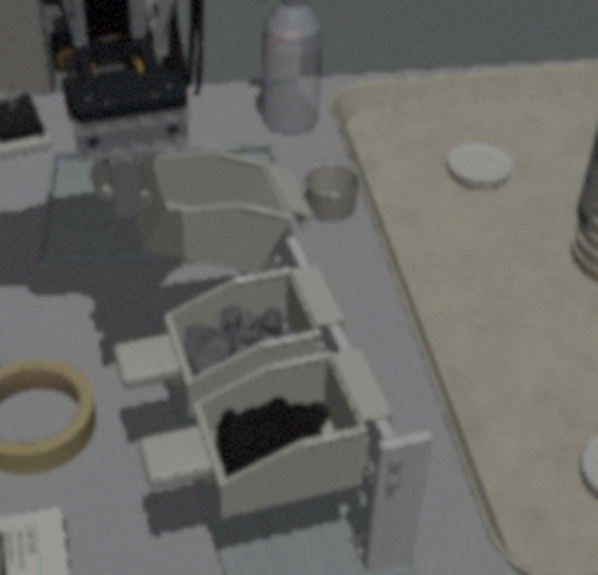

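The lip is off the rail at about 27° tilt, and the full bins haven't moved. Next I'll carry the bin to the tray.

```bash
python3 -m handwheel '[{"hand":1,"dp":[-0.005,0,-0.03],"turn":0},{"hand":1,"dp":[-0.015,0,-0.06],"turn":0},{"hand":1,"dp":[-0.02,-0.03,-0.08],"turn":0},{"hand":1,"dp":[-0.02,-0.075,-0.08],"turn":0},{"hand":1,"dp":[-0.01,-0.125,-0.08],"turn":0.1}]' 60
python3 -m handwheel '[{"hand":1,"dp":[0.015,-0.045,0],"turn":0.1},{"hand":1,"dp":[0.03,-0.09,0],"turn":0.2},{"hand":1,"dp":[0.045,-0.12,0],"turn":0.25},{"hand":1,"dp":[0.047,-0.137,0],"turn":0.295},{"hand":1,"dp":[0.047,-0.137,0],"turn":0.295}]' 60
python3 - <<'E'
from plant import *
import cv2
s=snapshot("side");cv2.imwrite("pics/t4.png",s["image"][:,:,::-1])
s=snapshot("top");cv2.imwrite("pics/t4t.png",s["image"][:,:,::-1]);print(spot_in("tray",s),spot_in("empty_bin",s))
print(state()["position"],state()["orientation"])
E
```

```text
time: 7.8
position: [462.4, 125.3, 245.0]
orientation: [3.141, -0.0, 0.101]
ft_force: [0.7, 0.2, -0.1]
width: 0.38
gripper_force: 60.0
time: 8.43
position: [488.4, 238.3, 244.5]
orientation: [-3.141, 0.001, -0.049]
ft_force: [-0.1, 0.8, -0.6]
width: 0.378
gripper_force: 60.0
[{'centre': [251.2, 260.1], 'conf': 0.59}] [{'centre': [218.7, 205.5], 'conf': 0.73}]
[489.18789876 236.04064798 244.72369901] [ 3.14129206e+00 -5.19774255e-05 -5.22642937e-02]
```

```bash
python3 -m handwheel '[{"hand":1,"dp":[-0.005,-0.01,0.03],"turn":0},{"hand":1,"dp":[-0.005,-0.01,0.085],"turn":0},{"hand":1,"dp":[-0.005,-0.01,0.14],"turn":0},{"hand":1,"dp":[-0.005,-0.01,0.185],"turn":0},{"hand":1,"dp":[-0.005,-0.01,0.207],"turn":0}]' 60
python3 - <<'E'
from plant import *
import cv2,numpy as np
s=snapshot("side");a=s["image"][90:315,170:395,::-1]
t=snapshot("wrist");b=t["image"][:,:,::-1]
c=np.zeros((600,800,3),np.uint8);c[:400,:400]=cv2.resize(a,(400,400),interpolation=cv2.INTER_CUBIC);c[:300,400:]=cv2.resize(b,(400,300))
u=snapshot("top");c[300:600,400:]=cv2.resize(u["image"][170:350,130:370,::-1],(400,300),interpolation=cv2.INTER_CUBIC)
cv2.imwrite("pics/t5.png",c)
print(state()["position"],state()["orientation"],state()["ft_force"])
E
```

```text
time: 9.25
position: [485.2, 244.0, 77.7]
orientation: [3.141, 0.002, -0.052]
ft_force: [-0.4, -0.8, -1.0]
width: 0.372
gripper_force: 60.0
[485.7592749  244.75544984  79.3739637 ] [ 3.14154684e+00  3.30854754e-04 -5.21813819e-02] [ 0.76507994 -0.03380417 -0.48028683]
```

View pics/t5.png

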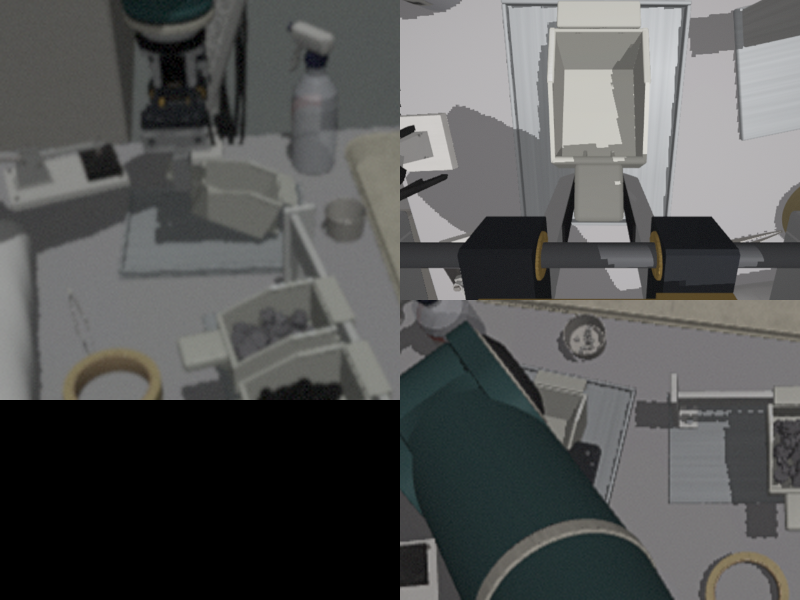

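The bin is centred across the tray and about 10 mm above the floor. I'll lower it until it touches.

```bash
python3 -m handwheel '[{"hand":1,"dp":[0,0,0.003],"turn":0},{"hand":1,"dp":[0,0,0.006],"turn":0},{"hand":1,"dp":[0,0,0.009],"turn":0},{"hand":1,"dp":[0,0,0.012],"turn":0},{"hand":1,"dp":[0,0,0.014],"turn":0}]' 60
python3 -m handwheel '[{"hand":1,"dp":[0,0,0],"turn":0},{"hand":1,"dp":[0,0,0],"turn":0},{"hand":1,"dp":[0,0,0.002],"turn":0},{"hand":1,"dp":[0,0,0.004],"turn":0},{"hand":1,"dp":[-0.001,0,0.006],"turn":0}]' 6
```

```text
time: 10.02
position: [485.6, 245.0, 67.8]
orientation: [-3.142, 0.0, -0.052]
ft_force: [-2.4, -0.1, 4.1]
width: 0.38
gripper_force: 60.0
time: 10.65
position: [484.8, 244.9, 62.9]
orientation: [-3.142, 0.0, -0.052]
ft_force: [-0.6, -0.3, 0.6]
width: 0.382
gripper_force: 6.0
```

```bash
python3 -m handwheel '[{"hand":1,"dp":[-0.003,0,0.005],"turn":0},{"hand":1,"dp":[-0.006,0,0.01],"turn":0},{"hand":1,"dp":[-0.009,0,0.015],"turn":0},{"hand":1,"dp":[-0.012,0,0.02],"turn":0},{"hand":1,"dp":[-0.014,0,0.025],"turn":0}]' 6
python3 -m handwheel '[{"hand":1,"dp":[-0.002,0,0.005],"turn":0},{"hand":1,"dp":[-0.004,0,0.01],"turn":0},{"hand":1,"dp":[-0.006,0,0.015],"turn":0},{"hand":1,"dp":[-0.008,0,0.02],"turn":0},{"hand":1,"dp":[-0.01,0,0.025],"turn":0}]' 6
```

```text
time: 11.28
position: [473.4, 245.5, 42.8]
orientation: [3.142, 0.0, -0.052]
ft_force: [-0.3, 0.3, 0.2]
width: 0.383
gripper_force: 6.0
time: 11.9
position: [465.7, 245.9, 22.8]
orientation: [-3.141, -0.0, -0.052]
ft_force: [1.4, 0.5, -1.1]
width: 0.383
gripper_force: 6.0
```

Now the last ~10 mm, slowly.

```bash
python3 -m handwheel '[{"hand":1,"dp":[-0.001,0,0.003],"turn":0},{"hand":1,"dp":[-0.002,0,0.006],"turn":0},{"hand":1,"dp":[-0.003,0,0.009],"turn":0},{"hand":1,"dp":[-0.003,0,0.011],"turn":0},{"hand":1,"dp":[-0.003,0,0.012],"turn":0}]' 4
python3 -m handwheel '[{"hand":1,"dp":[0,0,0],"turn":0},{"hand":1,"dp":[0,0,0],"turn":0},{"hand":1,"dp":[0,0,0.001],"turn":0},{"hand":1,"dp":[0,0,0.001],"turn":0},{"hand":1,"dp":[0,0,0.001],"turn":0}]' 3
```

```text
time: 12.52
position: [463.2, 246.0, 13.5]
orientation: [3.142, 0.0, -0.052]
ft_force: [-1.8, -1.0, 4.4]
width: 0.388
gripper_force: 4.0
time: 13.15
position: [463.4, 246.1, 12.6]
orientation: [-3.141, -0.0, -0.052]
ft_force: [0.1, -0.5, 2.4]
width: 0.386
gripper_force: 3.0
```

```bash
python3 -m handwheel '[{"hand":0.5,"dp":[0,0,0],"turn":0},{"hand":0.4,"dp":[0,0,0],"turn":0},{"hand":0.3,"dp":[0,0,0],"turn":0},{"hand":0.3,"dp":[0,0,0],"turn":0},{"hand":0.3,"dp":[0,0,0],"turn":0}]'
python3 -m handwheel '[{"hand":0.3,"dp":[0,0,-0.02],"turn":0},{"hand":0.3,"dp":[0,0,-0.05],"turn":0},{"hand":0.3,"dp":[0,0,-0.1],"turn":0},{"hand":0.3,"dp":[0,0,-0.16],"turn":0},{"hand":0.3,"dp":[0,0,-0.22],"turn":0}]'
python3 -m handwheel '[{"hand":0.3,"dp":[-0.06,0,-0.04],"turn":0},{"hand":0.3,"dp":[-0.12,0.02,-0.08],"turn":0},{"hand":0.3,"dp":[-0.15,0.06,-0.1],"turn":0},{"hand":0.3,"dp":[-0.15,0.12,-0.1],"turn":0},{"hand":0.3,"dp":[-0.15,0.18,-0.1],"turn":0}]'
python3 - <<'E'
from plant import *
import cv2,numpy as np
s=snapshot("side");a=s["image"][150:400,200:420,::-1]
u=snapshot("top");b=u["image"][180:340,140:460,::-1]
c=np.zeros((600,800,3),np.uint8);c[:454,:400]=cv2.resize(a,(400,454),interpolation=cv2.INTER_CUBIC);c[:200,400:]=cv2.resize(b,(400,200),interpolation=cv2.INTER_CUBIC)
c[200:500,400:]=cv2.resize(snapshot("wrist")["image"][:,:,::-1],(400,300))
c=(255*(c/255.)**.7).astype(np.uint8);cv2.imwrite("pics/end.png",c)
for l in ("empty_bin","full_bin_1"):print(l,[(d["centre"],d["conf"]) for d in spot_in(l,s)],[(d["centre"],d["conf"]) for d in spot_in(l,u)])
E
```

```text
time: 13.78
position: [463.3, 246.0, 12.7]
orientation: [-3.142, 0.0, -0.052]
ft_force: [-0.1, -0.3, 1.1]
width: 0.697
gripper_force: 0.0
time: 14.4
position: [462.9, 246.1, 191.3]
orientation: [-3.141, -0.0, -0.052]
ft_force: [-0.5, 0.1, -0.1]
width: 0.7
gripper_force: 0.0
time: 15.02
position: [335.3, 107.4, 269.8]
orientation: [-3.142, -0.002, -0.051]
ft_force: [1.3, 0.4, -0.5]
width: 0.701
gripper_force: 0.0
empty_bin [([296.1, 207.3], 0.8)] [([217.7, 257.4], 0.92)]
full_bin_1 [([342.6, 319.3], 0.77)] [([368.9, 261.0], 0.91), ([418.6, 259.1], 0.84)]
```

I've used all ten views, so I'll check the result numerically against the predicted bin outline and the first pictures.

Run:
```python
from geo import *
from plant import *
import cv2
q=[521.5,242,-.052]
tab=np.array([463.3,246.0]);c,s_=np.cos(-.052),np.sin(-.052)
o=tab+73.5*np.array([c,s_]); p=[o[0],o[1],-.052,4]
H=[(-47.5,35,34),(-47.5,-35,34),(47.5,-35,56),(47.5,35,56),(-89.5,18,34),(-89.5,-18,34),(67,30,60),(67,-30,60),(-89.5,18,20),(-89.5,-18,20)]
for n in ("top","side"):
    s=snapshot(n);im0=cv2.imread(f"pics/{n}0.png").astype(int);im1=s["image"][:,:,::-1].astype(int)
    d=cv2.GaussianBlur(np.abs(im1-im0).max(2).astype(np.float32),(3,3),0)
    if n=="top": print("full bins diff",d[225:310,348:440].mean(),d[225:310,348:440].max())
    else: print("full bins diff",d[285:340,300:380].mean(),d[285:340,300:380].max())
    pr=proj(s,W(p,H));print(n,pr.round(0).tolist())
    g=im1.max(2).astype(np.uint8);x0,y0=pr.min(0).astype(int)-12;x1,y1=pr.max(0).astype(int)+12
    m=((d>9)).astype(np.uint8);m2=np.zeros_like(m);m2[y0:y1,x0:x1]=m[y0:y1,x0:x1]
    b=np.zeros_like(m)
    faces=[[0,1,2,3],[4,5,1,0],[6,7,2,3]]
    # best tilt: score edge strength along the rim and tab outline
    e=cv2.GaussianBlur(np.hypot(cv2.Sobel(g,cv2.CV_32F,1,0),cv2.Sobel(g,cv2.CV_32F,0,1)),(0,0),1)
    L=[(0,1),(1,2),(2,3),(3,0),(4,5),(6,7)] if n=="top" else [(0,1),(4,5),(8,9),(6,7)]
    best=[]
    for th in np.radians(np.arange(-8,9,2)):
      for dx in range(-8,9,2):
        for dy in range(-8,9,2):
          A=np.array(H,float);X=A[:,0]-47.5;Z=A[:,2]
          A=np.c_[47.5+X*np.cos(th)+Z*np.sin(th),A[:,1],-X*np.sin(th)+Z*np.cos(th)]
          u=proj(s,W([p[0]+dx,p[1]+dy,p[2],4],A))
          pts=np.vstack([u[i]+(u[j]-u[i])*np.linspace(0,1,25)[:,None] for i,j in L]).astype(np.float32)
          best.append((float(cv2.remap(e,pts[:,0],pts[:,1],1).mean()),round(np.degrees(th)),dx,dy))
    best.sort(reverse=True);print(best[:5], max(x for x in best if x[1]==0))
print("bin origin in tray",(np.array([[c,s_],[-s_,c]])@(o-q[:2])).round(1)); print(state()["time"],state()["ft_force"])
```

```text
full bins diff 7.1743126 12.625
top [[196.0, 277.0], [230.0, 284.0], [240.0, 236.0], [205.0, 229.0], [199.0, 299.0], [216.0, 303.0], [210.0, 219.0], [239.0, 225.0], [200.0, 300.0], [218.0, 304.0]]
[(136.22393798828125, -8, 2, 2), (136.2207794189453, -2, -2, 2), (136.16336059570312, -4, 0, 2), (136.03199768066406, -6, 0, 2), (135.67991638183594, 0, -4, 2)] (135.67991638183594, 0, -4, 2)
full bins diff 4.1629972 11.9375
side [[278.0, 199.0], [277.0, 218.0], [321.0, 208.0], [319.0, 189.0], [259.0, 204.0], [258.0, 214.0], [328.0, 188.0], [330.0, 204.0], [259.0, 209.0], [258.0, 219.0]]
[(66.81627655029297, -4, -2, -8), (66.4303207397461, -4, -2, -6), (65.88471984863281, -6, -2, -6), (65.75274658203125, -6, -2, -8), (65.73825073242188, -4, -2, -4)] (59.01752471923828, 0, -4, -8)
bin origin in tray [15.2  1. ]
15.475 [-0.23848138  0.27457706 -0.09193355]
```

```bash
python3 -c "
from plant import *
print(finish_job())"
```

```text
the job is handed in; nothing more can be done
None
```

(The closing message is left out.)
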